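# Find the clear extruder barrel with the plunger

## Task

Two clay-extruder barrels stand side by side, each with a stiff piston inside, and in one of them a forgotten spacer keeps the piston from going all the way down. Take the plunger out of its wooden rest and push the piston down with it, never harder than about 25 N, until it bottoms; if the groove on the rod then still stands well above the barrel's mouth, that is the blocked barrel, so do the same in the other. Press the plunger fully home in the clear barrel, bearing on the bottom with about 15 to 20 N for a moment, and leave it standing there with its groove level with the mouth, released; leave the jar, mug and brush where they are.

Things in the scene. Friction and masses are not known exactly. Their poses are not given: they have to be found in the camera images.
- plunger_grip (a point): Centre of the plunger's round wooden handle (26 mm diameter, 40 mm long); z along the plunger, upward. The plunger is loose, about 0.2 kg, 118 mm long: a steel rod of 20 mm diameter, chamfered 2 mm at the foot, with the handle on top. The point is 98 mm above the foot, 20 mm below the top. It starts upright in the rest's hole, its foot 10 mm above the table.
- plunger_mark (a point): The groove on the plunger, a dark line 2 mm wide around the steel rod; the point lies on the rod's axis, 60 mm above the foot and 38 mm below the handle's centre. z along the plunger, upward.
- plunger_foot (a point): Centre of the flat foot of the plunger (its lower end), on the axis. z along the plunger, upward.
- mouth_a (a point): Centre of one barrel's mouth, on the rim plane, 95 mm above the table; z up. The barrel is an upright aluminium tube with a blind bore of 23 mm diameter, flared to 31 mm over the top 9 mm (39 mm outside at the rim). A black rubber piston inside has its top 30 to 38 mm below the rim at the start, stays where it is left and yields only to a steady push of about 7 to 9 N.
- mouth_b (a point): The same for the other barrel, of the same make, 90 mm from the first. In the clear barrel the piston bottoms hard when its top is 60 mm below the rim: the groove is then level with the rim. In the blocked one it stops hard about 42 mm below the rim, the groove about 18 mm above it. Either can be the blocked one; it changes from run to run and cannot be seen.
- stand: The fixed stand that carries the two barrels: a grey base plate 100 x 190 x 20 mm on the table; origin at the centre of its underside, z up. Barrel a stands 45 mm from the centre along its +y, barrel b 45 mm along its -y.
- rest: Wooden block 85 x 85 x 40 mm, fixed to the table; origin at the centre of its underside. A blind hole of 23 mm diameter, 30 mm deep, in the middle of its top holds the plunger.
- jar: Bystander: closed white jar, 64 mm in diameter, 85 mm high; origin at the centre of its underside.
- mug: Bystander: terracotta mug, 80 mm in diameter, 90 mm high, with a handle; origin at the centre of its underside.
- brush: Bystander: wooden brush about 180 mm long lying on the table; origin under its middle, x along it.
Not all that is in view belongs to the job. What is shaped like the part that bears plunger_grip but green is not meant. There is more than one size of the stand; the job needs the larger.

How it is judged (in metres and radians):
On the way, in this order (a step that is already met when the one before it is completed fails the run):
1. the plunger's foot is at least 20 mm down inside a barrel (((horizontal distance between each of plunger_mark, plunger_foot and mouth_a below 0.006 m and z of plunger_foot in the frame of mouth_a below -0.02 m) or (horizontal distance between each of plunger_mark, plunger_foot and mouth_b below 0.006 m and z of plunger_foot in the frame of mouth_b below -0.02 m))), for 0.1 s.
2. the plunger is pressed firmly (over 10 N) on the bottomed piston of the clear barrel, groove level with the mouth within 2 mm (((horizontal distance between each of plunger_mark, plunger_foot and mouth_a below 0.006 m and z of plunger_mark in the frame of mouth_a between -0.002 and 0.002 m) or (horizontal distance between each of plunger_mark, plunger_foot and mouth_b below 0.006 m and z of plunger_mark in the frame of mouth_b between -0.002 and 0.002 m)) and contact force between plunger and stand above 10 N), for 0.1 s.
At the end, for the whole second after the job is handed in: The plunger stands at rest in the clear barrel, released, its axis within 6 mm of the barrel's and tilted less than 0.12 rad, with the groove level with the mouth within 2 mm (((horizontal distance between each of plunger_mark, plunger_foot and mouth_a below 0.006 m and z of plunger_mark in the frame of mouth_a between -0.002 and 0.002 m) or (horizontal distance between each of plunger_mark, plunger_foot and mouth_b below 0.006 m and z of plunger_mark in the frame of mouth_b between -0.002 and 0.002 m)) and angle between plunger_mark's own z axis and vertical below 0.12 rad and linear speed of plunger below 0.01 m/s); the robot touches nothing.
It fails at once if the plunger is pressed against the stand, barrels or pistons with more than 30 N (contact force between plunger and stand above 30 N).
It fails at once if the jar is moved by more than 20 mm (distance of jar from where it was at the start of the episode above 0.02 m).
It fails at once if the mug is moved by more than 20 mm (distance of mug from where it was at the start of the episode above 0.02 m).
It fails at once if the brush is moved by more than 20 mm (distance of brush from where it was at the start of the episode above 0.02 m).
It also fails if it takes over 61 s, if anything falls off the work surface, if the arm or the gripper's body presses on something with over 40 N, if the wrist force passes 120 N, or if a joint passes its speed limit or range.

## Robot

A 7-joint arm with a two-finger parallel gripper is mounted at the origin on the work surface. World frame = base frame: x ahead of the robot, y to its left, z up, the work surface at z = 0. Lengths are in m, angles in degrees, forces in N, time in s.
With the tool pointing down it reaches from about 0.425 to 1.025 m from the base axis. Payload 9.4 kg.
Tool frame: the origin (TCP) lies at the very end of the fingers, on their centre line; the grasp point (between the pads) lies 19 mm behind it (bot.grasp_offset is the z of the grasp point in the tool frame, in m); z points along the fingers, y is the line along which they close (so a half turn about z gives the same grasp; the last joint's range is limited). The gripper opens to 93 mm and grips with 3 to 60 N. Pads are 15 mm wide; open, the fingers measure 128 mm over their backs; the gripper's body (75 mm by 188 mm) begins 65 mm behind the grasp point.
Start: joints at [58.975, 34.337, -0.143, 91.639, 0.103, 54.024, -4.572], TCP at [0.325, -0.648, 0.219] pointing down, gripper open.
Joint ranges: [-147.43, 147.43], [-19.82, 112.94], [-74.19, 73.91], [6.32, 146.72], [-59.91, 239.91], [6.04, 106.73], [-150.56, 150.56]. Speed limits (degrees/s): [127.2, 127.2, 172.46, 172.46, 180, 180, 180].

## Interface

Orientations are given as a 3x3 rotation matrix whose columns are the frame's x, y, z axes.
In Python, from rig import bot gives the robot as it stands. The module is installed in compiled form; this text tells all that it offers.
- The arm moves only by the shell command python3 -m creep 'ROWS'. ROWS is JSON, a list that holds one entry, the list of rows, each a list of 7 numbers: the shift along the world's x, y, z in mm, then the turn, a rotation vector about the world's x, y, z in degrees, then the opening, from 0 (shut) to 1 (fully open). In form: [[[x, y, z, wx, wy, wz, claw], ...]]. A call has 1 to 10 rows; each row shifts and turns the commanded pose from where the row before left it; what a row does not reach is not made up. A row lasts 1/10 s, in which the tool goes at most 50 mm and 8.59 degrees, less where a joint would pass 70% of its speed; a pose out of reach is approached as far as the arm can. A call is refused whole if a number of a shift passes 50 or a number of a turn 8.59, either way. A call with a gripper value outside its range is refused whole. The fingers move at their own pace and stop on an object; the grip force is fixed at half the most. Time passes only in rows, so rows that do not move let the fingers close. It gives the time, the measured TCP pose, the force, the opening and the grip force at its end, in the units of the state.
- bot.state(): the state, without advancing time (a new reading comes with each control period).
- bot.read_camera(name): name is "scene" or "top" or "wrist"; returns the picture (420x560x3 uint8, red, green, blue); there is no depth.
- bot.camera_model(name): a dict with "intrinsics" (3x3 intrinsics, pixels), "D" ([k1, k2, p1, p2, k3] as OpenCV has them; the pictures are not rectified), "R" (3x3) and "t" (3): a world point X has camera coordinates R X + t. Camera axes: x right, y down, z forward; pixel columns grow to the right and rows downward; lengths in m; the calibration is good to about 2 mm. A picture is of the moment at which its call begins: read the wrist's pose just before it. camera_model takes no time and is no camera call; for the wrist camera it gives the pose at the moment of the call.
- bot.hand_in(): hands the job in; it is judged then, once.
The state is a dict: "time_s": time; "joint_positions": joint angles; "qd": joint speeds; "joint_efforts": joint torques, N m; "tcp_pos": TCP position; "tcp_rot": TCP orientation; "ft_force": force on the tool from outside, world axes, zero at the start; "torque": the same for the moment, N m; "opening": opening from 0.0 (shut) to 1.0 (fully open); "grasp_force": force on a finger pad.
Only numpy, scipy, OpenCV 4.12 (cv2) and the standard library are available. Lean on these libraries where they do the work, as an engineer would, in place of code of your own. Each camera call takes 0.05 s, during which the arm holds its last target. There are 200 camera calls.

## Working session

There is one attempt and no reset: what is moved stays moved. The work goes in short steps, Python scripts to look and compute and a shell command to move; the robot and the scene stay as the last step left them, time stands still between calls to the robot, and variables do not carry over. Pictures are saved under pics/ and viewed, at most 10 in all, crops included, and the job is handed in when it is done.

```bash
mkdir -p pics
python3 - <<'E'
from rig import bot
import cv2,numpy as np
for n in("scene","top"):
    im=bot.read_camera(n); cv2.imwrite(f"pics/{n}0.png",cv2.cvtColor(im,cv2.COLOR_RGB2BGR))
    m=bot.camera_model(n); print(n,np.round(m["intrinsics"],1).tolist(),m["D"],np.round(m["R"],3).tolist(),m["t"])
s=bot.state();print(s["time_s"],s["tcp_pos"],np.round(s["tcp_rot"],3).tolist(),s["ft_force"],bot.grasp_offset)
E
```

```text
scene [[442.5, 0.0, 277.4], [0.0, 442.5, 212.5], [0.0, 0.0, 1.0]] [-0.10781679  0.          0.          0.          0.        ] [[-0.075, 0.997, -0.013], [0.76, 0.049, -0.648], [-0.646, -0.058, -0.762]] [ 0.09089104 -0.35970118  1.24539538]
top [[386.6, 0.0, 274.1], [0.0, 386.6, 210.5], [0.0, 0.0, 1.0]] [-0.08347508  0.          0.          0.          0.        ] [[0.002, -1.0, -0.014], [-0.991, -0.0, -0.131], [0.131, 0.015, -0.991]] [-0.02416819  0.55458268  0.89866487]
0.1 [ 0.3247709  -0.64773889  0.21784448] [[0.894, 0.448, -0.001], [0.448, -0.894, 0.001], [-0.0, -0.001, -1.0]] [0.14413729 0.0400302  0.1285356 ] -0.0188
```

View pics/scene0.png

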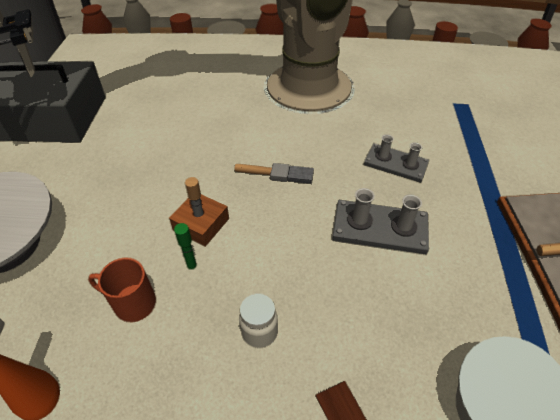

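View pics/top0.png

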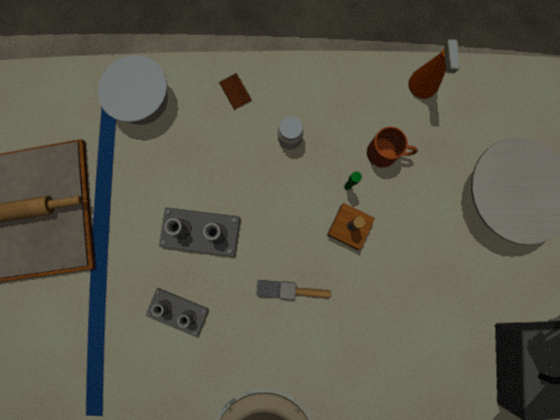

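Scene picture: the wooden-handled plunger stands in the rest at (193,188). The green lookalike at (182,232) is free-standing and is not meant. Of the two stands, the larger at (381,226) is the right one; the smaller at (396,162) is not. The top picture shows the plunger at (358,222), the green one at (354,178), the larger stand at (200,232) and the smaller at (178,312). I'll confirm in one enlarged composite crop.

```bash
cat > h.py <<'E'
import cv2,numpy as np
from rig import bot
def onplane(name,uv,z,m=None):
    m=m or bot.camera_model(name)
    p=cv2.undistortPoints(np.array([[uv]],float),m["intrinsics"],np.array(m["D"]))[0,0]
    R=np.array(m["R"]);t=np.array(m["t"]);c=-R.T@t;d=R.T@np.array([p[0],p[1],1])
    return c+d*(z-c[2])/d[2]
def proj(m,X):
    R=np.array(m["R"]);return cv2.projectPoints(np.array(X,float).reshape(-1,3),cv2.Rodrigues(R)[0],np.array(m["t"]),m["intrinsics"],np.array(m["D"]))[0][:,0]
E
python3 - <<'E'
import cv2,numpy as np
t=cv2.imread("pics/top0.png");s=cv2.imread("pics/scene0.png")
def c(im,x,y,w,h,k):return cv2.resize(im[y:y+h,x:x+w],None,fx=k,fy=k,interpolation=cv2.INTER_CUBIC)
a=np.hstack([c(t,320,160,80,60+40,3*1),c(t,150,195,100,100,3)]);b=np.hstack([c(s,155,165,80,100,3),c(s,330,175,100,100,3)])
im=np.vstack([a,b]);print(im.shape);cv2.imwrite("pics/crop1.png",im)
E
```

```text
(600, 540, 3)
```

View pics/crop1.png

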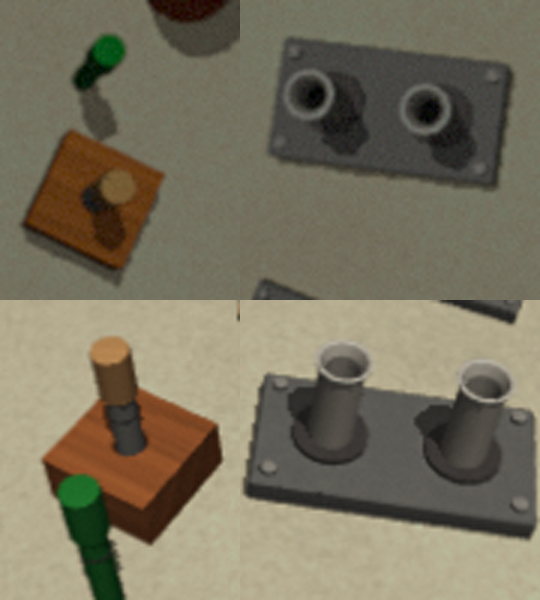

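Run:
```python
from h import *
for l,t,s,z in(("plunger top",(359.7,222.3),(191.7,182.3),.128),("m1",(173,226.7),(364.7,195.7),.095),("m2",(212,231.7),(412,203),.095),("green",(355.7,176.7),(182,229),.12)):
    print(l,np.round(onplane("top",t,z),4),np.round(onplane("scene",s,z),4))
print([np.round(onplane("top",(320+a/3,160+b/3),.04),3).tolist() for a,b in((72,130),(163,177),(120,262),(25,222))])
for a in ("mug",(388,146)),("jar",(291,128)),("brush",(300,292)):print(a[0],onplane("top",a[1],.09 if a[0]!="brush" else .02).round(3))
```

```text
plunger top [ 0.5167 -0.211   0.128 ] [ 0.5217 -0.2111  0.128 ]
m1 [0.5097 0.2055 0.095 ] [0.5047 0.1149 0.095 ]
m2 [0.4985 0.1158 0.095 ] [0.5176 0.2037 0.095 ]
green [ 0.6196 -0.2066  0.12  ] [ 0.6265 -0.2083  0.12  ]
[[0.572, -0.192, 0.04], [0.534, -0.265, 0.04], [0.466, -0.229, 0.04], [0.498, -0.153, 0.04]]
mug [ 0.7   -0.291  0.09 ]
jar [ 0.743 -0.064  0.09 ]
brush [ 0.359 -0.086  0.02 ]
```

Both cameras agree on the plunger at (0.519, -0.211) and the mouths at (0.513, 0.204) and (0.502, 0.1155), which are 90 mm apart as stated. The current heading suits the grasp, so I'm moving above the plunger with no turn.

```bash
python3 -m creep '[[[19,43,0,0,0,0,0.7],[19,44,0,0,0,0,0.7],[19,44,0,0,0,0,0.7],[20,44,0,0,0,0,0.7],[19,44,0,0,0,0,0.7],[20,44,0,0,0,0,0.7],[19,44,0,0,0,0,0.7],[20,44,0,0,0,0,0.7],[19,43,0,0,0,0,0.7],[20,43,0,0,0,0,0.7]]]'; python3 -m creep '[[[0,0,0,0,0,0,0.7],[0,0,0,0,0,0,0.7],[0,0,0,0,0,0,0.7]]]'
python3 - <<'E'
from h import *
s=bot.state();m=bot.camera_model("wrist");im=bot.read_camera("wrist");cv2.imwrite("pics/w1.png",im[:,:,::-1])
print(s["tcp_pos"],proj(m,[[.519,-.211,.128],[.519,-.211,.108]]),-np.array(m["R"]).T@m["t"])
E
```

```text
time_s: 1.1
tcp_pos: [0.5192, -0.2092, 0.2185]
tcp_rot: [[0.894, 0.448, -0.0], [0.448, -0.894, 0.0], [-0.0, -0.0, -1.0]]
ft_force: [1.0, -0.7, 0.4]
opening: 0.698
grasp_force: 0.0
time_s: 1.4
tcp_pos: [0.5183, -0.2122, 0.2184]
tcp_rot: [[0.894, 0.447, -0.001], [0.447, -0.894, -0.0], [-0.001, 0.0, -1.0]]
ft_force: [0.4, 0.2, 1.4]
opening: 0.701
grasp_force: 0.0
[ 0.51831441 -0.21219734  0.21842867] [[281.26737218 212.24808144]
 [281.37352629 205.38662535]] [ 0.58443754 -0.17959273  0.38446146]
```

View pics/w1.png

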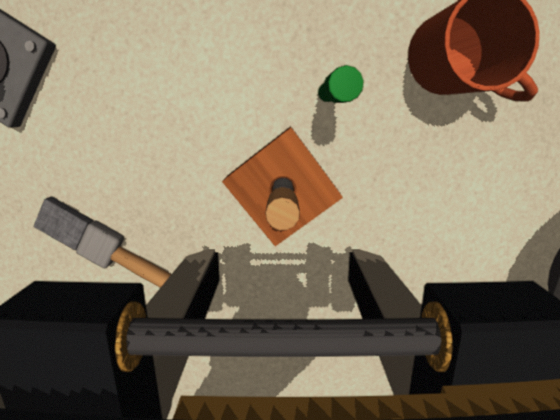

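Wrist view: the handle's top centre is at (283,213) and I predicted (281,212), so the estimate is good to 1 mm. Descending and gripping.

```bash
python3 - <<'E'
from h import *
print(onplane("wrist",(283,213),.128))
E
python3 -m creep '[[[0,0,-30,0,0,0,0.7],[0,0,-30,0,0,0,0.7],[0,0,-30,0,0,0,0.7],[1,1,-25,0,0,0,0.7],[0,0,-14,0,0,0,0.7],[0,0,0,0,0,0,0.7],[0,0,0,0,0,0,0.7]]]'
```

```text
[ 0.51893131 -0.21280495  0.128     ]
time_s: 2.15
tcp_pos: [0.5195, -0.2113, 0.0898]
tcp_rot: [[0.895, 0.447, -0.001], [0.447, -0.895, -0.0], [-0.001, -0.0, -1.0]]
ft_force: [-0.3, 0.6, 0.8]
opening: 0.698
grasp_force: 0.0
```

```bash
python3 -m creep '[[[0,0,0,0,0,0,0],[0,0,0,0,0,0,0],[0,0,0,0,0,0,0],[0,0,0,0,0,0,0],[0,0,0,0,0,0,0],[0,0,0,0,0,0,0]]]'; python3 -m creep '[[[0,0,5,0,0,0,0],[0,0,20,0,0,0,0],[0,0,30,0,0,0,0],[0,0,40,0,0,0,0],[0,0,25,0,0,0,0],[0,0,0,0,0,0,0],[0,0,0,0,0,0,0]]]'
python3 - <<'E'
from h import *
print(bot.state()["tcp_pos"],bot.state()["ft_force"])
E
```

```text
time_s: 2.75
tcp_pos: [0.5201, -0.2101, 0.0898]
tcp_rot: [[0.894, 0.448, 0.0], [0.448, -0.894, -0.0], [0.0, 0.0, -1.0]]
ft_force: [0.0, 0.6, 1.8]
opening: 0.271
grasp_force: 30.0
time_s: 3.45
tcp_pos: [0.5197, -0.21, 0.2097]
tcp_rot: [[0.894, 0.448, 0.0], [0.448, -0.894, -0.0], [0.0, 0.0, -1.0]]
ft_force: [0.2, -0.3, -2.3]
opening: 0.273
grasp_force: 30.0
[ 0.5197029  -0.20999944  0.20965542] [ 0.16709044 -0.25392395 -2.31083831]
```

Gripped and lifted (-2.3 N now, consistent with 0.2 kg). Next I go short of the stand for a close look.

```bash
python3 -m creep '[[[-8,40,5,0,0,0,0],[-8,43,5,0,0,0,0],[-8,43,0,0,0,0,0],[-8,43,0,0,0,0,0],[-8,43,0,0,0,0,0],[-8,43,0,0,0,0,0],[-8,43,0,0,0,0,0],[-8,40,0,0,0,0,0],[0,0,0,0,0,0,0],[0,0,0,0,0,0,0]]]'
python3 -m creep '[[[0,0,0,0,0,0,0],[0,0,0,0,0,0,0]]]'
python3 - <<'E'
from h import *
s=bot.state();m=bot.camera_model("wrist");im=bot.read_camera("wrist");cv2.imwrite("pics/w2.png",im[:,:,::-1])
print(s["tcp_pos"],proj(m,[[.513,.2045,.095],[.5015,.1155,.095]]))
E
```

```text
time_s: 4.45
tcp_pos: [0.4549, 0.1284, 0.2182]
tcp_rot: [[0.893, 0.451, -0.003], [0.451, -0.893, -0.001], [-0.003, -0.0, -1.0]]
ft_force: [0.5, -1.1, -2.7]
opening: 0.275
grasp_force: 30.0
time_s: 4.65
tcp_pos: [0.456, 0.1264, 0.2191]
tcp_rot: [[0.895, 0.446, -0.001], [0.446, -0.895, -0.001], [-0.001, 0.0, -1.0]]
ft_force: [-0.1, -0.3, -2.1]
opening: 0.278
grasp_force: 30.0
[0.455965   0.12639397 0.21910553] [[224.92622344  95.05944722]
 [319.6268146  159.32278879]]
```

View pics/w2.png

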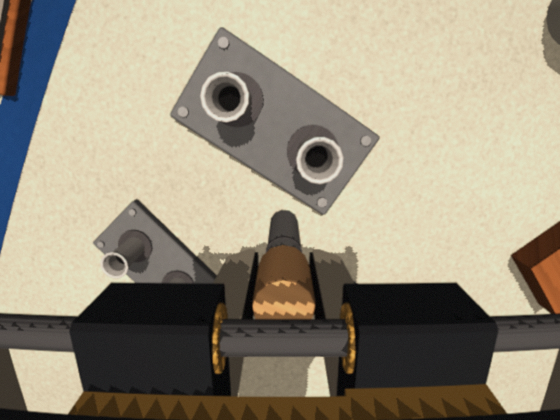

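The rims are at about (225,97) and (320,159), where I predicted them. The plunger hangs in the fingers with its foot end near (284,215). I'll fit the rims and check the foot's position and tilt in an enlarged crop.

Run:
```python
from h import *
im=cv2.imread("pics/w2.png");g=cv2.cvtColor(im,cv2.COLOR_BGR2GRAY)
m=bot.camera_model("wrist")
for u,v in((225,97),(320,159)):
    c=g[v-32:v+32,u-32:u+32];hs=cv2.cvtColor(im,cv2.COLOR_BGR2HSV)[v-32:v+32,u-32:u+32]
    k=((c>170)&(hs[:,:,1]<30)).astype(np.uint8)
    n,l,st,_=cv2.connectedComponentsWithStats(k);i=1+st[1:,4].argmax()
    p=cv2.findNonZero((l==i).astype(np.uint8));h=cv2.convexHull(p);e=cv2.fitEllipse(h)
    q=np.array(e[0])+[u-32,v-32];X=onplane("wrist",q,.095);print(e[1],q,X)
s=bot.state();T=s["tcp_pos"]
print([proj(m,[[T[0],T[1],T[2]-d]]).round(1).tolist() for d in(.080,.0,.02,-.039)])
a=cv2.resize(im[195:325,230:340],None,fx=4,fy=4,interpolation=cv2.INTER_CUBIC);b=cv2.resize(im[60:200,185:355],(520,428))
c=np.zeros((520,440,3),np.uint8);cv2.imwrite("pics/c2.png",np.hstack([a,cv2.resize(im[60:200,185:355],(340,280)).repeat(1,0) if 0 else np.vstack([cv2.resize(im[60:200,185:355],(340,280)),np.zeros((240,340,3),np.uint8)])]))
```

```text
(47.01919174194336, 49.578792572021484) [224.04382706  96.00795174] [0.51219069 0.20499533 0.095     ]
(45.12504959106445, 45.993167877197266) [319.31015778 159.68148804] [0.50126086 0.11570604 0.095     ]
[[[282.2, 217.8]], [[282.0, 263.7]], [[282.1, 248.9]], [[281.8, 303.8]]]
```

View pics/c2.png

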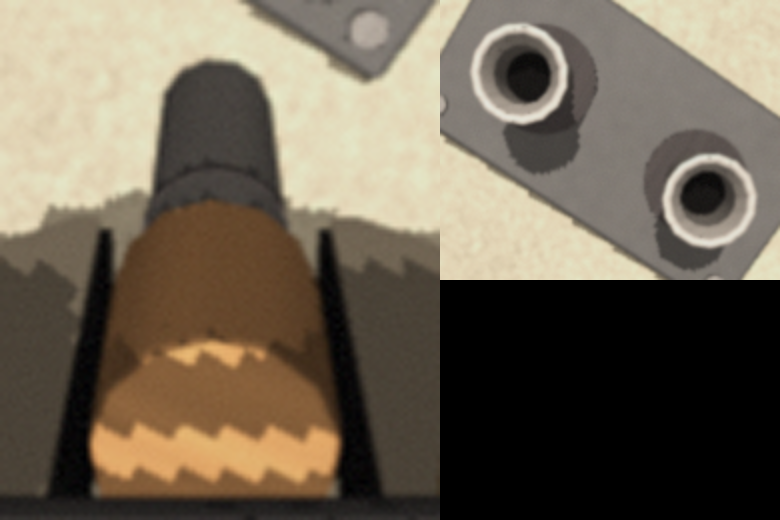

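Run:
```python
from h import *
m=bot.camera_model("wrist");T=np.array(bot.state()["tcp_pos"]);a=np.linspace(0,6.283,90)
for r,d in((.008,.080),(.010,.078),(.010,.020),(.013,.001)):
    P=proj(m,np.c_[T[0]+r*np.cos(a),T[1]+r*np.sin(a),np.full(90,T[2]-d)]);print(d,"x",P[:,0].min(),P[:,0].max(),"y",P[:,1].min(),P[:,1].max())
R=np.array(m["R"]);print("img right, up in world",R[0].round(2),-R[1].round(2))
print(T,[0.5014-T[0],.1156-T[1]])
```

```text
0.08 x 271.0147783595608 293.44109797586924 y 206.94421034879096 228.4317576301561
0.078 x 268.1020729200274 296.34412904041204 y 204.92344573342672 231.96800938699485
0.02 x 263.99699180483606 300.1259963843884 y 231.80064847231117 265.5220299892915
0.001 x 256.1536712460196 307.8290230011685 y 238.55103156982017 286.17148013703775
img right, up in world [ 0.45 -0.89  0.  ] [ 0.86  0.43 -0.27]
[0.45603169 0.12652766 0.21925927] [np.float64(0.04536830648568063), np.float64(-0.01092765560650609)]
```

The plunger hangs straight, but about 3 mm toward -tool x and 1 mm to the right of the TCP. For barrel b at (0.501, 0.116) the TCP target is therefore (0.5035, 0.118). Moving over it and lowering into the flare.

```bash
python3 -m creep '[[[12,-2,0,0,0,0,0],[20,-3,0,0,0,0,0],[13,-3,0,0,0,0,0],[2,-1,0,0,0,0,0],[0,0,-10,0,0,0,0],[0,0,-15,0,0,0,0],[0,0,-9,0,0,0,0],[0,0,0,0,0,0,0],[0,0,0,0,0,0,0]]]'
python3 - <<'E'
from h import *
s=bot.state();m=bot.camera_model("wrist");im=bot.read_camera("wrist");cv2.imwrite("pics/w3.png",cv2.resize(im[170:330,210:360],None,fx=3.5,fy=3.5,interpolation=cv2.INTER_CUBIC)[:,:,::-1])
print(s["tcp_pos"],s["ft_force"]);print(proj(m,[[.5013,.1157,.095]]))
E
```

```text
time_s: 5.6
tcp_pos: [0.5026, 0.119, 0.1855]
tcp_rot: [[0.894, 0.448, -0.001], [0.448, -0.894, -0.0], [-0.001, -0.0, -1.0]]
ft_force: [1.0, -0.4, -3.0]
opening: 0.271
grasp_force: 30.0
[0.50261173 0.11896731 0.18547185] [ 0.97771909 -0.44553254 -3.02320112]
[[285.50684489 217.13658371]]
```

View pics/w3.png

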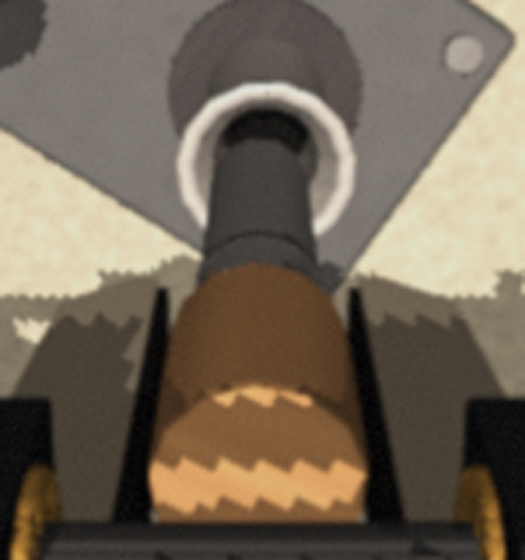

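The foot lies over the flare, with its centre at about (263,165) when carried down to the rim and the rim centre at (266,169): within 1 mm. Lowering into the bore.

```bash
python3 -m creep '[[[0,0,-5,0,0,0,0],[0,0,-5,0,0,0,0],[0,0,-4,0,0,0,0],[0,0,-4,0,0,0,0],[0,0,0,0,0,0,0]]]'; python3 -m creep '[[[0,0,-4,0,0,0,0],[0,0,-4,0,0,0,0],[0,0,-4,0,0,0,0],[0,0,0,0,0,0,0]]]'
```

```text
time_s: 6.15
tcp_pos: [0.5026, 0.1188, 0.167]
tcp_rot: [[0.894, 0.448, -0.001], [0.448, -0.894, -0.0], [-0.001, -0.0, -1.0]]
ft_force: [-1.0, -0.3, -2.4]
opening: 0.269
grasp_force: 30.0
time_s: 6.55
tcp_pos: [0.5026, 0.1189, 0.155]
tcp_rot: [[0.894, 0.448, -0.001], [0.448, -0.894, -0.0], [-0.001, -0.0, -1.0]]
ft_force: [0.3, 0.2, -1.5]
opening: 0.273
grasp_force: 30.0
```

In the bore with no side force. Now slower, towards the piston.

```bash
python3 -m creep '[[[0,0,-3,0,0,0,0],[0,0,-3,0,0,0,0],[0,0,-2,0,0,0,0],[0,0,-2,0,0,0,0],[0,0,0,0,0,0,0]]]'; for i in 1 ; do python3 -m creep '[[[0,0,-1,0,0,0,0],[0,0,-1,0,0,0,0],[0,0,-1,0,0,0,0],[0,0,0,0,0,0,0]]]'; done; python3 -m creep '[[[0,0,-1,0,0,0,0],[0,0,-1,0,0,0,0],[0,0,-1,0,0,0,0],[0,0,0,0,0,0,0]]]'
```

```text
time_s: 7.05
tcp_pos: [0.5029, 0.1189, 0.1454]
tcp_rot: [[0.894, 0.448, -0.0], [0.448, -0.894, -0.0], [-0.0, -0.0, -1.0]]
ft_force: [0.9, 0.3, -2.2]
opening: 0.272
grasp_force: 30.0
time_s: 7.45
tcp_pos: [0.503, 0.1189, 0.1425]
tcp_rot: [[0.894, 0.448, -0.0], [0.448, -0.894, -0.0], [-0.0, -0.0, -1.0]]
ft_force: [0.8, -0.9, -2.4]
opening: 0.276
grasp_force: 30.0
time_s: 7.85
tcp_pos: [0.503, 0.1189, 0.1398]
tcp_rot: [[0.894, 0.448, 0.0], [0.448, -0.894, 0.0], [0.0, 0.0, -1.0]]
ft_force: [-0.0, -0.2, 1.2]
opening: 0.271
grasp_force: 30.0
```

Piston contact is beginning. Pushing on in 1 mm rows.

```bash
python3 -m creep '[[[0,0,-1,0,0,0,0],[0,0,-1,0,0,0,0],[0,0,0,0,0,0,0]]]';python3 -m creep '[[[0,0,-1,0,0,0,0],[0,0,-1,0,0,0,0],[0,0,0,0,0,0,0]]]'
```

```text
time_s: 8.15
tcp_pos: [0.5031, 0.1189, 0.1378]
tcp_rot: [[0.894, 0.448, 0.0], [0.448, -0.894, 0.0], [0.0, 0.0, -1.0]]
ft_force: [-0.0, -0.3, 3.1]
opening: 0.274
grasp_force: 30.0
time_s: 8.45
tcp_pos: [0.5031, 0.1189, 0.1357]
tcp_rot: [[0.894, 0.448, 0.0], [0.448, -0.894, 0.0], [0.0, 0.0, -1.0]]
ft_force: [-0.2, -1.8, 4.0]
opening: 0.275
grasp_force: 30.0
```

```bash
python3 -m creep '[[[0,0,-1,0,0,0,0],[0,0,0,0,0,0,0]]]';python3 -m creep '[[[0,0,-1,0,0,0,0],[0,0,0,0,0,0,0]]]';python3 -m creep '[[[0,0,-0.5,0,0,0,0],[0,0,0,0,0,0,0]]]'
```

```text
time_s: 8.65
tcp_pos: [0.5031, 0.1189, 0.1347]
tcp_rot: [[0.894, 0.448, 0.0], [0.448, -0.894, -0.0], [0.0, 0.0, -1.0]]
ft_force: [0.4, -0.4, 3.9]
opening: 0.274
grasp_force: 30.0
time_s: 8.85
tcp_pos: [0.5031, 0.1189, 0.1337]
tcp_rot: [[0.894, 0.448, 0.0], [0.448, -0.894, 0.0], [0.0, 0.0, -1.0]]
ft_force: [-0.7, -1.1, 3.5]
opening: 0.275
grasp_force: 30.0
time_s: 9.05
tcp_pos: [0.5031, 0.1189, 0.1332]
tcp_rot: [[0.894, 0.448, 0.0], [0.448, -0.894, 0.0], [0.0, 0.0, -1.0]]
ft_force: [-0.7, -0.6, 4.2]
opening: 0.271
grasp_force: 30.0
```

```bash
python3 -m creep '[[[0,0,-0.5,0,0,0,0],[0,0,0,0,0,0,0]]]';python3 -m creep '[[[0,0,-0.5,0,0,0,0],[0,0,0,0,0,0,0]]]';python3 -m creep '[[[0,0,-0.5,0,0,0,0],[0,0,0,0,0,0,0]]]'
```

```text
time_s: 9.25
tcp_pos: [0.5031, 0.1189, 0.1327]
tcp_rot: [[0.894, 0.448, 0.0], [0.448, -0.894, 0.0], [0.0, 0.0, -1.0]]
ft_force: [0.3, -0.8, 4.8]
opening: 0.272
grasp_force: 30.0
time_s: 9.45
tcp_pos: [0.5031, 0.1189, 0.1321]
tcp_rot: [[0.894, 0.448, 0.0], [0.448, -0.894, 0.0], [0.0, 0.0, -1.0]]
ft_force: [-0.2, -0.2, 4.2]
opening: 0.272
grasp_force: 30.0
time_s: 9.65
tcp_pos: [0.5031, 0.1189, 0.1316]
tcp_rot: [[0.894, 0.448, 0.0], [0.448, -0.894, 0.0], [0.0, 0.0, -1.0]]
ft_force: [-1.1, -0.5, 4.4]
opening: 0.27
grasp_force: 30.0
```

```bash
for i in 1; do python3 -m creep '[[[0,0,-0.5,0,0,0,0],[0,0,0,0,0,0,0]]]'; done;python3 -m creep '[[[0,0,-0.5,0,0,0,0],[0,0,0,0,0,0,0]]]';python3 -m creep '[[[0,0,-0.5,0,0,0,0],[0,0,0,0,0,0,0]]]';python3 -m creep '[[[0,0,-0.5,0,0,0,0],[0,0,0,0,0,0,0]]]'
```

```text
time_s: 9.85
tcp_pos: [0.5031, 0.1189, 0.1312]
tcp_rot: [[0.894, 0.448, 0.0], [0.448, -0.894, 0.0], [0.0, 0.0, -1.0]]
ft_force: [0.6, -1.1, 4.9]
opening: 0.272
grasp_force: 30.0
time_s: 10.05
tcp_pos: [0.5031, 0.1189, 0.1306]
tcp_rot: [[0.894, 0.448, 0.0], [0.448, -0.894, 0.0], [0.0, 0.0, -1.0]]
ft_force: [-0.7, -1.6, 5.0]
opening: 0.276
grasp_force: 30.0
time_s: 10.25
tcp_pos: [0.5031, 0.1189, 0.1301]
tcp_rot: [[0.894, 0.448, 0.0], [0.448, -0.894, 0.0], [0.0, 0.0, -1.0]]
ft_force: [-0.4, -0.3, 3.8]
opening: 0.272
grasp_force: 30.0
time_s: 10.45
tcp_pos: [0.503, 0.1189, 0.1296]
tcp_rot: [[0.894, 0.448, 0.0], [0.448, -0.894, 0.0], [0.0, 0.0, -1.0]]
ft_force: [-0.1, -0.4, 5.2]
opening: 0.275
grasp_force: 30.0
```

```bash
python3 -m creep '[[[0,0,-0.5,0,0,0,0],[0,0,0,0,0,0,0]]]'|grep -E "pos|ft";python3 -m creep '[[[0,0,-0.5,0,0,0,0],[0,0,0,0,0,0,0]]]'|grep -E "pos|ft";python3 -m creep '[[[0,0,-0.5,0,0,0,0],[0,0,0,0,0,0,0]]]'|grep -E "pos|ft";python3 -m creep '[[[0,0,-0.5,0,0,0,0],[0,0,0,0,0,0,0]]]' |grep -E "pos|ft"
python3 - <<'E'
from h import *
s=bot.state();im=bot.read_camera("wrist");cv2.imwrite("pics/w4.png",cv2.resize(im[170:330,210:360],None,fx=3.5,fy=3.5,interpolation=cv2.INTER_CUBIC)[:,:,::-1])
E
```

```text
tcp_pos: [0.5031, 0.1189, 0.1291]
ft_force: [0.4, -1.6, 4.9]
tcp_pos: [0.503, 0.1189, 0.1286]
ft_force: [-0.2, -1.1, 4.7]
tcp_pos: [0.503, 0.1189, 0.1281]
ft_force: [0.7, -0.3, 5.3]
tcp_pos: [0.503, 0.1189, 0.1276]
ft_force: [-1.2, -1.2, 5.1]
```

View pics/w4.png

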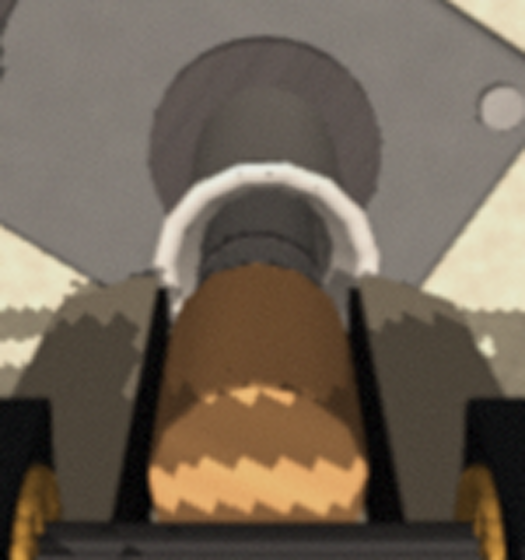

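No slip: the groove sits at the same place against the fingers (y≈237), and the piston is more than 5 mm past the blocked depth. Barrel b is the clear one, so I carry on down.

```bash
python3 -m creep '[[[0,0,-1,0,0,0,0],[0,0,-1,0,0,0,0],[0,0,0,0,0,0,0]]]'|grep -E "pos|ft";python3 -m creep '[[[0,0,-1,0,0,0,0],[0,0,-1,0,0,0,0],[0,0,0,0,0,0,0]]]'|grep -E "pos|ft";python3 -m creep '[[[0,0,-1,0,0,0,0],[0,0,-1,0,0,0,0],[0,0,0,0,0,0,0]]]'|grep -E "pos|ft";python3 -m creep '[[[0,0,-1,0,0,0,0],[0,0,-1,0,0,0,0],[0,0,0,0,0,0,0]]]' |grep -E "pos|ft"
```

```text
tcp_pos: [0.503, 0.1189, 0.1255]
ft_force: [-0.3, -0.6, 3.4]
tcp_pos: [0.503, 0.1189, 0.1235]
ft_force: [-0.4, -0.3, 3.4]
tcp_pos: [0.503, 0.1189, 0.1215]
ft_force: [0.9, -0.5, 3.4]
tcp_pos: [0.503, 0.1189, 0.1195]
ft_force: [0.1, -0.7, 3.4]
```

```bash
python3 -m creep '[[[0,0,-0.8,0,0,0,0],[0,0,-0.7,0,0,0,0],[0,0,0,0,0,0,0]]]'|grep -E "pos|ft";python3 -m creep '[[[0,0,-0.5,0,0,0,0],[0,0,-0.5,0,0,0,0],[0,0,0,0,0,0,0]]]'|grep -E "pos|ft";python3 -m creep '[[[0,0,-0.4,0,0,0,0],[0,0,0,0,0,0,0]]]'|grep -E "pos|ft";python3 -m creep '[[[0,0,-0.4,0,0,0,0],[0,0,0,0,0,0,0]]]' |grep -E "pos|ft"
```

```text
tcp_pos: [0.503, 0.1189, 0.1181]
ft_force: [-0.2, -1.1, 5.0]
tcp_pos: [0.503, 0.1189, 0.1171]
ft_force: [0.2, -1.9, 4.9]
tcp_pos: [0.5031, 0.1189, 0.1167]
ft_force: [0.1, -1.2, 5.1]
tcp_pos: [0.503, 0.1189, 0.1163]
ft_force: [0.4, -1.1, 4.7]
```

```bash
python3 -m creep '[[[0,0,-0.4,0,0,0,0],[0,0,0,0,0,0,0]]]'|grep -E "pos|ft";python3 -m creep '[[[0,0,-0.4,0,0,0,0],[0,0,0,0,0,0,0]]]'|grep -E "pos|ft";python3 -m creep '[[[0,0,-0.3,0,0,0,0],[0,0,0,0,0,0,0]]]'|grep -E "pos|ft"
```

```text
tcp_pos: [0.503, 0.1189, 0.1159]
ft_force: [0.8, -1.0, 5.4]
tcp_pos: [0.503, 0.1189, 0.1156]
ft_force: [-1.0, -1.2, 5.2]
tcp_pos: [0.503, 0.1189, 0.1153]
ft_force: [-0.5, -0.5, 6.1]
```

```bash
python3 -m creep '[[[0,0,-0.3,0,0,0,0],[0,0,0,0,0,0,0]]]'|grep -E "pos|ft";python3 -m creep '[[[0,0,-0.2,0,0,0,0],[0,0,0,0,0,0,0]]]'|grep -E "pos|ft"
```

```text
tcp_pos: [0.503, 0.1189, 0.115]
ft_force: [0.3, -0.8, 4.6]
tcp_pos: [0.503, 0.1189, 0.1148]
ft_force: [-0.3, -0.4, 5.7]
```

```bash
python3 -m creep '[[[0,0,-0.2,0,0,0,0],[0,0,0,0,0,0,0]]]'|grep -E "pos|ft"
```

```text
tcp_pos: [0.5031, 0.1189, 0.1147]
ft_force: [-0.2, -1.6, 7.6]
```

Bottoming at TCP 0.1147, right where it should be. Continuing in small steps.

```bash
python3 -m creep '[[[0,0,-0.2,0,0,0,0],[0,0,0,0,0,0,0]]]'|grep -E "pos|ft"
```

```text
tcp_pos: [0.5031, 0.1189, 0.1147]
ft_force: [-1.4, -1.5, 10.0]
```

```bash
python3 -m creep '[[[0,0,-0.2,0,0,0,0],[0,0,0,0,0,0,0]]]'|grep -E "pos|ft"
```

```text
tcp_pos: [0.5031, 0.1189, 0.1146]
ft_force: [-1.9, -2.0, 12.2]
```

```bash
python3 -m creep '[[[0,0,-0.3,0,0,0,0],[0,0,0,0,0,0,0],[0,0,0,0,0,0,0],[0,0,0,0,0,0,0],[0,0,0,0,0,0,0]]]'|grep -E "pos|ft"
python3 - <<'E'
from h import *
im=bot.read_camera("scene");cv2.imwrite("pics/s5.png",cv2.resize(im[120:240,320:450],None,fx=4,fy=4,interpolation=cv2.INTER_CUBIC)[:,:,::-1])
E
```

```text
tcp_pos: [0.5032, 0.119, 0.1146]
ft_force: [-1.9, -2.1, 15.7]
```

View pics/s5.png

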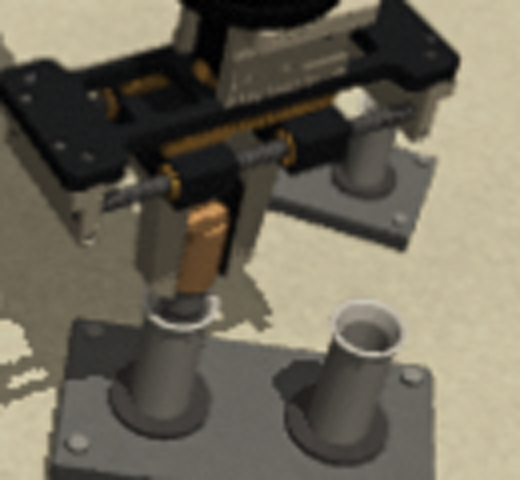

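The plunger is fully down with its groove at the rim, near (182,305), and has been held at about 18 N for half a second. Unloading, opening and lifting off.

```bash
python3 -m creep '[[[0,0,0.6,0,0,0,0],[0,0,0.5,0,0,0,0],[0,0,0,0,0,0,0]]]'|grep -E "pos|ft"; python3 -m creep '[[[0,0,0,0,0,0,0.4],[0,0,0,0,0,0,0.6],[0,0,0,0,0,0,0.8],[0,0,0,0,0,0,0.8],[0,0,0,0,0,0,0.8]]]'; python3 -m creep '[[[0,0,5,0,0,0,0.8],[0,0,15,0,0,0,0.8],[0,0,25,0,0,0,0.8],[0,0,30,0,0,0,0.8],[0,0,30,0,0,0,0.8],[0,0,20,0,0,0,0.8],[0,0,0,0,0,0,0.8],[0,0,0,0,0,0,0.8]]]'
python3 - <<'E'
from h import *
a=bot.read_camera("scene")[150:240,320:450];m=bot.camera_model("wrist");b=bot.read_camera("wrist")
print(proj(m,[[.5013,.1157,.095]]))
print(proj(bot.camera_model("scene"),[[.5015,.1156,.095],[.5015,.1156,.153]]))
cv2.imwrite("pics/f.png",np.vstack([cv2.resize(a,None,fx=3,fy=3),cv2.resize(b[130:260,190:380],(390,267))])[:,:,::-1])
E
```

```text
tcp_pos: [0.5028, 0.1189, 0.1147]
ft_force: [-0.8, -1.1, 2.1]
time_s: 16.45
tcp_pos: [0.503, 0.119, 0.1149]
tcp_rot: [[0.894, 0.448, -0.0], [0.448, -0.894, 0.0], [-0.0, -0.0, -1.0]]
ft_force: [-0.2, -0.5, 0.0]
opening: 0.652
grasp_force: 0.0
time_s: 17.25
tcp_pos: [0.5029, 0.1188, 0.2402]
tcp_rot: [[0.894, 0.448, 0.001], [0.448, -0.894, 0.0], [0.001, 0.0, -1.0]]
ft_force: [-0.1, 0.0, -0.8]
opening: 0.798
grasp_force: 0.0
[[284.84489019 199.60853841]]
[[364.99317392 194.47401836]
 [369.32723159 172.78329734]]
```

View pics/f.png

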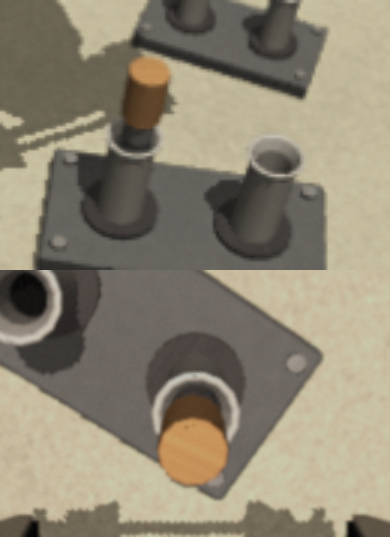

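The plunger stands upright and released in barrel b, with the handle's foot about 18 mm above the rim as it should be, and the fingers well clear. Handing in.

```bash
python3 -c "
from rig import bot
print(bot.hand_in())"
```

```text
the job is handed in; nothing more can be done
None
```

I pressed the plunger home in barrel b, the clear one, held it at about 18 N, and left it standing there released with its groove at the mouth; the job is handed in, but no verdict came back.

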